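# Load the drilling nest and lock its sprung keeper

## Task

Stand the loose tube sleeve upright in the round nest of the drilling fixture, gently and fully home. Then pull the fixture's sprung T-knob up, turn it anticlockwise (seen from above) so that its keeper arm swings over the sleeve, and let it snap fully down into its locking notch. The notch is out of sight and has to be found by feel; do not force the knob.

Things in the scene. Friction and masses are not known exactly. Their poses are not given: they have to be found in the camera images.
- sleeve_mid (a point): Loose round tube sleeve (short pipe), 34 mm outside diameter, 55 mm long, open at both ends, standing upright on the bench; this point is its centre, half-way up (27.5 mm above its foot), z along its axis. About 0.12 kg.
- drill_nest: Drilling fixture, fixed to the bench: steel base plate 100 x 176 x 12 mm. Origin: centre of the plate's underside; x across the plate, y along it, z up. At y = -36 mm stands the round nest, at y = +36 mm a round grey housing (60 mm diameter, 68 mm at its foot, top at 60 mm height) with the T-knob on top.
- nest_floor (a point): Centre of the round nest's floor, 12 mm above the bench, where the sleeve's foot belongs; axes as drill_nest. The nest is a ring of 38 mm bore and 49 mm outside diameter, 14 mm high, so a seated sleeve's top is 67 mm above the bench.
- knob_grip (a point): Centre of the black T-knob's grip bar, on the turning axis, 101 mm above the bench when home. Bar: 46 mm long, 12 mm thick, 28 mm high (87 to 115 mm above the bench). It turns and lifts with the knob; z up. The bar's length points 0.371 rad anticlockwise (about z) from this point's x axis. At joint value 0 its axes are those of drill_nest.
- knob_turn (a joint): Turn of the knob, rad, anticlockwise from above positive. Starts at -0.05 to 0.08, its pin down in a wide parking slot. A level land about 7 mm up follows: always there from 0.7 to 0.8 and on to the narrow locking notch, whose middle is at 0.9 to 1.46 (varies, hidden); the pin has 0.06 rad play either way in it. Past it, land again up to the stop at 1.8. Arm squarely over the nest at 1.2.
- knob_lift (a joint): How far the knob is pulled up, in m: 0 is home (fully down), 0.008 just clears the slot and notch, a hard stop comes at 0.012. Spring and weight together pull it down with about 8 N at home and 11 N when lifted; a damper slows it to about 0.15 m/s.
- index_pin: The knob's index pin, hidden in the housing, 22 mm from the knob's axis; it rides on the land, drops into slot or notch and meets their walls. It lifts and turns with the knob; its origin lies on the knob's axis, at bench level when home.
- keeper_tip (a point): Middle of the underside of the steel keeper arm, near its end, 78 mm from the knob's axis, along the line of the grip bar; axes as knob_grip. The arm is 20 mm wide, reaches 88 mm from the axis, and is 69 (underside) to 77 mm above the bench when the knob is home, so 2 mm over a seated sleeve.
Mind the look-alikes: they are no part of the job. What is shaped like the part that bears sleeve_mid but green is not meant.

How it is judged (in metres and radians):
On the way, in this order (a step that is already met when the one before it is completed fails the run):
1. the sleeve stands fully home in the nest (horizontal distance between sleeve_mid and nest_floor below 0.004 m and z of sleeve_mid in the frame of nest_floor below 0.0295 m and angle between sleeve_mid's own z axis and vertical below 0.08 rad), for 0.2 s.
2. the knob is pulled up clear of its parking slot and turned (value of joint knob_lift above 0.0065 m and value of joint knob_turn above 0.5 rad), for 0.1 s.
At the end, for the whole second after the job is handed in: The knob is fully down (within 1.5 mm) in its locking notch (turned 0.8 to 1.6 rad), its keeper arm over the sleeve; the sleeve stands upright (within 0.08 rad), within 4 mm of the nest's centre and fully home (within 2 mm) (all of step 1 and value of joint knob_lift below 0.0015 m and value of joint knob_turn between 0.8 and 1.6 rad); the robot touches nothing.
It fails at once if the knob is forced: its index pin meets the land or the notch's walls with more than 50 N (contact force between index_pin and anything else above 50 N).
It fails at once if the sleeve is dropped or rammed into the fixture with more than 40 N (contact force between sleeve and drill_nest above 40 N).
It also fails if it takes over 64 s, if anything falls off the work surface, if the arm or the gripper's body presses on something with over 40 N, if the wrist force passes 120 N, or if a joint passes its speed limit or range.

## Robot

A 6-joint arm with a two-finger parallel gripper is mounted at the origin on a cart in front of the work surface, level with it; the furniture and walls round the work are solid. World frame = base frame: x ahead of the robot, y to its left, z up, the work surface at z = 0. Lengths are in m, angles in degrees, forces in N, time in s.
With the tool pointing down it reaches from about 0.35 to 0.775 m from the base axis. Payload 5.5 kg.
Tool frame: the origin (TCP) lies at the very end of the fingers, on their centre line; the grasp point (between the pads) lies 19 mm behind it; z points along the fingers, x is the direction in which the jaws open and shut, and the axes are right-handed (so a half turn about z gives the same grasp; the last joint's range is limited). The gripper opens to 85 mm and grips with 20 to 120 N. Pads are 22 mm wide; open, the fingers measure 114 mm over their backs; the gripper's body (76 mm by 85 mm) begins 54 mm behind the grasp point. The pads swing forward as they close: fully open they stand 13 mm farther back than shut.
Start: joints at [58.064, 17.945, 2.641, 74.691, 0, 82.002], TCP at [0.233, 0.526, 0.231] pointing down, gripper open.
Joint ranges: [-158.12, 158.12], [-49.38, 96.58], [-58.88, 72.47], [-126.05, 133.96], [-84.25, 85.87], [-180, 180]. Speed limits (degrees/s): [147.25, 147.25, 180, 180, 180, 180].

## Interface

Orientations are given as [roll, pitch, yaw] about the fixed x, y, z axes, in that order (R = Rz(yaw) Ry(pitch) Rx(roll)).
In Python, from bench import robot gives the robot as it stands. The module is installed in compiled form; this text tells all that it offers.
- The arm moves only by the tool carry_out, never from a script. Its argument "commands" is a list of rows, each an object of numbers: "tx", "ty", "tz": the shift along the world's x, y, z in mm; "twist": the turn about the world's z in degrees; "gripper": the finger opening in mm, from 0 to 85.4. A call has 1 to 8 rows; each row is the pose to reach, as a shift and turn from the pose measured when the call began; what a row does not reach only later rows make up. A row lasts 1/12 s, in which the tool goes at most 41.7 mm and 7.16 degrees, less where a joint would pass 70% of its speed; a pose out of reach is approached as far as the arm can. A call with a gripper value outside its range is refused whole. The fingers move at their own pace and stop on an object; the grip force is fixed at half the most. Time passes only in rows, so rows that repeat a pose let the fingers close. It gives the time, the measured TCP pose, the force and the opening at its end, in the units of the state.
- robot.get_state(): the state, without advancing time (a new reading comes with each control period).
- robot.grab_frame(name): name is "scene" or "top" or "wrist"; returns a dict with "frame" (480x640x3 uint8, red, green, blue), "range_z" (480x640 float32, m along the optical axis (not along the pixel's ray), 0 where there is no reading), "mtx" (3x3 intrinsics, pixels), "rvec" (rotation vector, rad) and "tvec" (3), from world to camera coordinates, as OpenCV has them; the wrist camera has in their place "tool_from_camera" (4x4, takes a point from camera to tool coordinates, whose origin is the TCP and whose axes are the tool frame's). Camera axes: x right, y down, z forward; pixel columns grow to the right and rows downward; lengths in m; the calibration is good to about 2 mm. A picture is of the moment at which its call begins: read the wrist's pose just before it.
- robot.hand_in(): hands the job in, once; it reports no verdict.
The state is a dict: "t": time; "qpos": joint angles; "joint_vel": joint speeds; "effort": joint torques, N m; "eef_pos": TCP position; "orientation": TCP orientation; "wrist_force": force on the tool from outside, world axes, zero at the start; "wrist_torque": the same for the moment, N m; "opening": finger opening in m.
Only numpy, scipy, OpenCV 4.12 (cv2) and the standard library are available. Lean on these libraries where they do the work, as an engineer would, in place of code of your own. Each camera call takes 0.05 s, during which the arm holds its last target.

## Working session

There is one attempt and no reset: what is moved stays moved. The work goes in short steps, Python scripts to look and compute and a tool call to move; the robot and the scene stay as the last step left them, time stands still between calls to the robot, and variables do not carry over. Pictures are saved under pics/ and viewed, and the job is handed in when it is done.

Besides the shell and the picture viewer there is one more tool, called after "Emit:" by a JSON object that holds its "op" and its "data". carry_out: Moves the arm, as the interface text tells. Its arguments: {"type":"object","properties":{"commands":{"type":"array"}},"required":["commands"]}

```bash
mkdir -p pics; cat > h.py <<'E'
import numpy as np, cv2
from bench import robot
def grab(n,save=None):
    f=robot.grab_frame(n)
    if save: cv2.imwrite('pics/'+save,cv2.cvtColor(f['frame'],cv2.COLOR_RGB2BGR))
    return f
def RT(f):
    R,_=cv2.Rodrigues(np.array(f['rvec'],float)); return R,np.array(f['tvec'],float).ravel()
def ray(f,uv,z):
    R,t=RT(f); d=R.T@(np.linalg.inv(f['mtx'])@np.array([uv[0],uv[1],1.])); c=-R.T@t
    return c+d*(z-c[2])/d[2]
def cloud(f):
    R,t=RT(f); z=f['range_z'].astype(float); v,u=np.mgrid[:480,:640]
    K=f['mtx']; P=np.stack([(u-K[0,2])/K[0,0]*z,(v-K[1,2])/K[1,1]*z,z],-1)
    return (P-t)@R
E
python3 - <<'E'
from h import *
print(robot.get_state())
for n in ['top','scene','wrist']:
    f=grab(n,n+'0.png'); np.savez(n+'0.npz',**f)
    print(n,{k:v for k,v in f.items() if k not in('frame','range_z')}) if n!='wrist' else print(f['mtx'],f['tool_from_camera'])
E
```

```text
{'t': 0.0, 'qpos': array([5.80643708e+01, 1.79904852e+01, 2.57760897e+00, 7.46911337e+01,
       6.36749453e-04, 8.19998833e+01]), 'joint_vel': array([0.0283739 , 0.0876893 , 0.15385893, 0.0433097 , 0.0731596 ,
       0.03947151]), 'effort': array([-1.09335793e-03, -4.80625927e+01,  2.98531705e+01,  1.94050977e-02,
       -1.72284194e-04,  4.79162352e-06]), 'eef_pos': array([0.23303098, 0.52510622, 0.23041656]), 'orientation': array([-1.79984894e+02,  1.02909039e-01,  6.60645005e+01]), 'wrist_force': array([-0.50104944, -0.0182854 , -0.46207511]), 'wrist_torque': array([-0.04699719, -0.02975376,  0.02824321]), 'opening': 0.08527933426763566}
top {'mtx': array([[468.48668604,   0.        , 324.83167623],
       [  0.        , 468.48668604, 237.97738994],
       [  0.        ,   0.        ,   1.        ]]), 'rvec': array([ 2.21211379, -2.16327412,  0.07238176]), 'tvec': array([0.03733144, 0.45852667, 0.96410752])}
scene {'mtx': array([[568.40321885,   0.        , 316.20618918],
       [  0.        , 568.40321885, 232.83750885],
       [  0.        ,   0.        ,   1.        ]]), 'rvec': array([ 2.23370007, -0.56705417,  0.22612981]), 'tvec': array([-0.39047484,  0.23286142,  0.85694061])}
[[382.46630782   0.         316.38811444]
 [  0.         382.46630782 238.7874196 ]
 [  0.           0.           1.        ]] [[ 9.99998870e-01  8.29675399e-04  1.25400018e-03 -4.00341903e-04]
 [-1.15359473e-03  9.58249559e-01  2.85930851e-01 -7.25822228e-02]
 [-9.64415329e-04 -2.85931975e-01  9.58249433e-01 -1.42736471e-01]
 [ 0.00000000e+00  0.00000000e+00  0.00000000e+00  1.00000000e+00]]
```

View pics/top0.png

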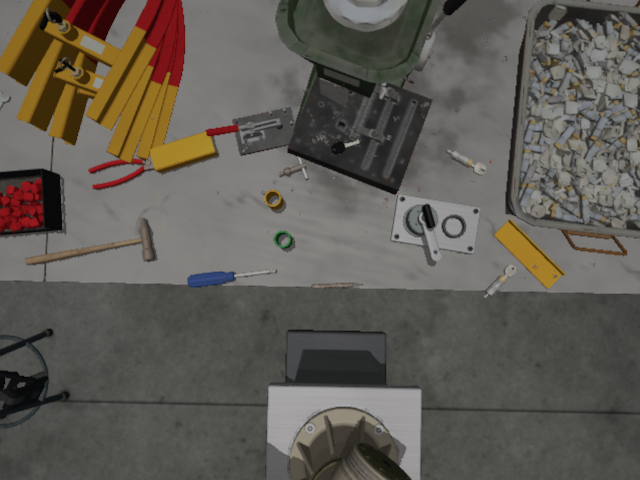

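View pics/scene0.png

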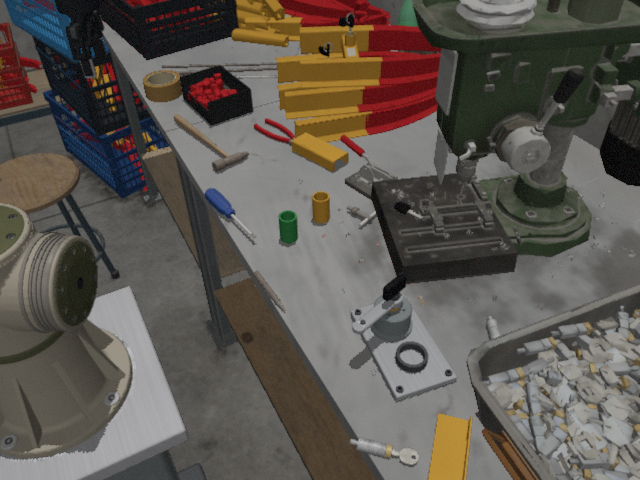

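```bash
python3 - <<'E'
from h import *
f=dict(np.load('top0.npz')); P=cloud(f); im=f['frame']; hsv=cv2.cvtColor(im,cv2.COLOR_RGB2HSV)
# orange sleeve
roi=np.zeros((480,640),bool); roi[180:220,255:295]=1
m=(hsv[...,0]>8)&(hsv[...,0]<35)&(hsv[...,1]>130)&roi
Q=P[m]; print('orange n',m.sum(),'z',np.percentile(Q[:,2],[5,50,95]))
top=m&(P[...,2]>0.048); v,u=np.nonzero(top); 
c,r=cv2.minEnclosingCircle(np.stack([u,v],1).astype(np.float32)); print('top circ',c,r,ray(f,c,0.055),'mean',P[top].mean(0), np.ptp(P[top],axis=0))
# ring nest
roi=np.zeros((480,640),bool); roi[205:248,438:475]=1
t=roi&(P[...,2]>0.020)&(P[...,2]<0.032); v,u=np.nonzero(t); c,r=cv2.minEnclosingCircle(np.stack([u,v],1).astype(np.float32)); print('nest',t.sum(),c,r,ray(f,c,0.026),P[t].mean(0))
g=(im.max(-1)<90)&roi; v,u=np.nonzero(g); print('dark', ray(f,cv2.minEnclosingCircle(np.stack([u,v],1).astype(np.float32))[0],0.026))
# plate
roi=np.zeros((480,640),bool); roi[185:265,380:490]=1
pl=(roi&(P[...,2]>0.007)&(P[...,2]<0.2)).astype(np.uint8)
cn=max(cv2.findContours(pl,0,1)[0],key=cv2.contourArea)
pl2=roi&(hsv[...,2]>150)&(hsv[...,1]<40)
box=cv2.boxPoints(cv2.minAreaRect(cn)); print('box',box)
for b in box: print(ray(f,b,0.012))
# knob top
k=roi&(P[...,2]>0.105); print('knob',k.sum(),P[k].mean(0)); X=P[k][:,:2]; w,V=np.linalg.eigh(np.cov(X.T)); print('dir',V[:,1],np.ptp(X@V[:,1]),np.ptp(X@V[:,0]))
h=roi&(P[...,2]>0.055)&(P[...,2]<0.064); print('housing',P[h].mean(0))
a=roi&(P[...,2]>0.072)&(P[...,2]<0.082); X=P[a]; print('arm',a.sum(),X.mean(0)); (vx,vy,_,_)=cv2.fitLine(X[:,:2].astype(np.float32),2,0,.01,.01).ravel(); print(np.degrees(np.arctan2(vy,vx)))
big=cv2.resize(im[170:280,240:500],None,fx=3,fy=3,interpolation=2); cv2.imwrite('pics/c0.png',big[...,::-1])
E
```

```text
orange n 192 z [0.00540892 0.04274743 0.05728055]
top circ (272.34906005859375, 197.89622497558594) 8.31810474395752 [0.53354502 0.15512529 0.055     ] mean [0.53394014 0.15477748 0.05512921] [0.03203564 0.03084629 0.011532  ]
nest 206 (462.671142578125, 227.4563751220703) 21.656064987182617 [ 0.48506551 -0.23729834  0.026     ] [ 0.48910809 -0.21883909  0.02580221]
dark [ 0.48456792 -0.23704303  0.026     ]
box [[387.46695 252.45412]
 [397.1011  193.04343]
 [480.3972  206.55089]
 [470.76303 265.96158]]
[ 0.43035954 -0.08417414  0.012     ]
[ 0.55621785 -0.10281613  0.012     ]
[ 0.53145152 -0.27863502  0.012     ]
[ 0.40602224 -0.25855288  0.012     ]
knob 201 [ 0.48078482 -0.11409532  0.26281911]
dir [-0.48258028  0.87585174] 0.23123436763226127 0.04468160660197035
housing [ 0.50308637 -0.13558718  0.05733656]
arm 440 [ 0.4635134  -0.15275893  0.0773901 ]
29.997522
```

View pics/c0.png

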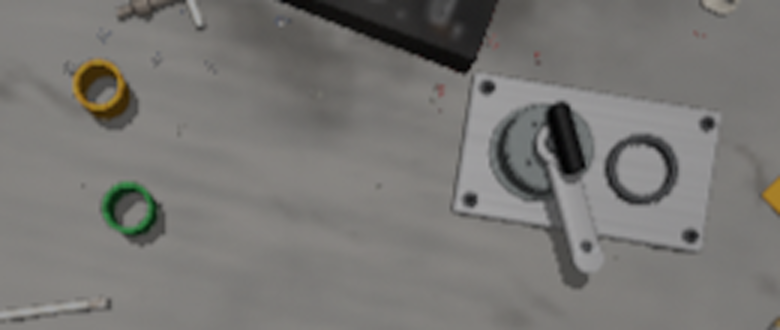

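The crop shows the orange/amber sleeve at top pixel (273,199) and the green look-alike at (285,240). The task rules out green, so the amber one is meant. The fixture has its knob at about (425,217) and its nest ring at about (454,226). Next I refine the fixture pose.

```bash
python3 - <<'E'
from h import *
f=dict(np.load('top0.npz')); P=cloud(f); im=f['frame']; hsv=cv2.cvtColor(im,cv2.COLOR_RGB2HSV)
roi=np.zeros((480,640),bool); roi[190:258,385:485]=1
pl=(roi&(P[...,2]>0.007)&(P[...,2]<0.018)&(hsv[...,2]>110)).astype(np.uint8)
pl=cv2.morphologyEx(pl,cv2.MORPH_OPEN,np.ones((3,3)))
n,l,s,_=cv2.connectedComponentsWithStats(pl); i=1+np.argmax(s[1:,4])
v,u=np.nonzero(pl); W=np.array([ray(f,(a,b),0.012)[:2] for a,b in zip(u,v)])
# outer edges: hull rect in world
(c,sz,a)=cv2.minAreaRect((W*1000).astype(np.float32)); print('plate',c,sz,a)
# nest ring dark
x0,y0,x1,y1=438,212,470,242
g=cv2.cvtColor(im,cv2.COLOR_RGB2GRAY)
d=np.zeros_like(pl); d[y0:y1,x0:x1]=(g[y0:y1,x0:x1]<105)
n,l,s,ce=cv2.connectedComponentsWithStats(d); i=1+np.argmax(s[1:,4]); cn=cv2.findContours((l==i).astype(np.uint8),0,1)[0]; cn=max(cn,key=len); e=cv2.fitEllipse(cn); print('ring',s[i],e,ray(f,e[0],0.026))
# scene ring/sleeve
f2=dict(np.load('scene0.npz')); P2=cloud(f2); h2=cv2.cvtColor(f2['frame'],cv2.COLOR_RGB2HSV)
ok=np.abs(P2[...,0]-.53)<.06; ok&=np.abs(P2[...,1]-.155)<.06
m=ok&(h2[...,1]>130)&(h2[...,0]>8)&(h2[...,0]<35)&(P2[...,2]>.01); A=P2[m]; print('scene sleeve',m.sum(),A.min(0),A.max(0))
for nm,PP,ff in(('top',P,f),('sc',P2,f2)):
  near=(np.abs(PP[...,0]-.49)<.1)&(np.abs(PP[...,1]+.17)<.1)
  gg=ff['frame'].max(-1)
  k=near&(PP[...,2]>.1)&(PP[...,2]<.125)&(gg<90); X=PP[k]; print(nm,'knob',k.sum(),X.mean(0))
  k=k&(PP[...,2]>.111);X=PP[k]
  print(k.sum(),cv2.minAreaRect((X[:,:2]*1000).astype(np.float32)))
  a=near&(PP[...,2]>.074)&(PP[...,2]<.081)&(gg>110)&(PP[...,0]<.47); X=PP[a]; print('arm',a.sum(),X.mean(0),cv2.fitLine(X[:,:2].astype(np.float32),2,0,.01,.01).ravel(),X.min(0))
  r=near&(PP[...,2]>.022)&(PP[...,2]<.03)&(np.hypot(PP[...,0]-.488,PP[...,1]+.219)<.035); X=PP[r]; print('ring',r.sum(),(X.min(0)+X.max(0))/2, cv2.minEnclosingCircle((X[:,:2]*1000).astype(np.float32)))
E
```

```text
plate (494.32525634765625, -183.5245819091797) (174.82713317871094, 100.06023406982422) 81.97663879394531
ring [442 215  24  23 225] ((453.3771057128906, 226.0105438232422), (22.520631790161133, 23.59242057800293), 80.20588684082031) [ 0.48764075 -0.21804244  0.026     ]
scene sleeve 427 [0.51675405 0.13411908 0.01005378] [0.54951769 0.17048292 0.05923673]
top knob 180 [ 0.49814426 -0.14658117  0.11330769]
144 ((498.80841064453125, -147.91567993164062), (43.82378005981445, 12.58178997039795), 16.25580406188965)
arm 256 [ 0.44389365 -0.16360137  0.07759726] [ 0.95760393  0.2880881   0.44389364 -0.16360137] [ 0.41517648 -0.17797197  0.07400256]
ring 185 [ 0.48896182 -0.21878038  0.02592591] ((489.456298828125, -219.24090576171875), 24.6248779296875)
sc knob 306 [ 0.4956246  -0.15373549  0.11207805]
199 ((497.9367980957031, -150.80322265625), (44.66872024536133, 12.663752555847168), 17.15654754638672)
arm 361 [ 0.44285614 -0.16697656  0.07841223] [ 0.9588041   0.28406826  0.44285613 -0.16697656] [ 0.41421244 -0.18128371  0.07419176]
ring 360 [ 0.48803664 -0.22151293  0.0260015 ] ((488.28302001953125, -220.7208251953125), 25.96599578857422)
```

Emit:
{"op": "carry_out", "data": {"commands": [{"tx":37,"ty":-20,"twist":7,"gripper":85},{"tx":60,"ty":-50,"twist":14},{"tx":85,"ty":-80,"twist":21},{"tx":110,"ty":-110,"twist":28},{"tx":135,"ty":-140,"twist":35},{"tx":160,"ty":-170,"twist":42},{"tx":185,"ty":-200,"twist":49},{"tx":210,"ty":-230,"twist":56}]}}

```text
invalid input
```

Emit:
{"op": "carry_out", "data": {"commands": [{"tx":30,"ty":-25,"tz":0,"twist":7,"gripper":85},{"tx":55,"ty":-55,"tz":0,"twist":14,"gripper":85},{"tx":80,"ty":-85,"tz":0,"twist":21,"gripper":85},{"tx":105,"ty":-115,"tz":0,"twist":28,"gripper":85},{"tx":130,"ty":-145,"tz":0,"twist":35,"gripper":85},{"tx":155,"ty":-175,"tz":0,"twist":42,"gripper":85},{"tx":180,"ty":-205,"tz":0,"twist":49,"gripper":85},{"tx":205,"ty":-235,"tz":0,"twist":56,"gripper":85}]}}

```text
t: 0.82
eef_pos: [0.4312, 0.298, 0.2305]
orientation: [-180.0, 0.1, 118.4]
wrist_force: [0.6, 0.8, 0.4]
opening: 0.0849
```

Emit:
{"op": "carry_out", "data": {"commands": [{"tx":20,"ty":-25,"tz":0,"twist":7,"gripper":85},{"tx":40,"ty":-50,"tz":-10,"twist":14,"gripper":85},{"tx":58,"ty":-75,"tz":-20,"twist":21,"gripper":85},{"tx":76,"ty":-100,"tz":-30,"twist":28,"gripper":85},{"tx":92,"ty":-125,"tz":-40,"twist":35,"gripper":85},{"tx":102,"ty":-144,"tz":-50,"twist":42,"gripper":85},{"tx":102,"ty":-144,"tz":-50,"twist":49,"gripper":85},{"tx":102,"ty":-144,"tz":-50,"twist":53.6,"gripper":85}]}}

```text
t: 1.48
eef_pos: [0.5331, 0.1523, 0.179]
orientation: [-179.9, -0.1, 172.2]
wrist_force: [-0.2, 0.1, 0.3]
opening: 0.0849
```

Emit:
{"op": "carry_out", "data": {"commands": [{"tx":0,"ty":0,"tz":0,"twist":0,"gripper":85}]}}

```text
t: 1.57
eef_pos: [0.5331, 0.1517, 0.1785]
orientation: [-179.9, -0.1, 172.2]
wrist_force: [0.1, -0.2, 0.3]
opening: 0.085
```

```bash
cat >> h.py <<'E'
from scipy.spatial.transform import Rotation as Ro
def wcloud(save=None):
    s=robot.get_state(); f=grab('wrist',save)
    R=Ro.from_euler('xyz',s['orientation'],degrees=True).as_matrix(); p=np.array(s['eef_pos'])
    T=np.eye(4);T[:3,:3]=R;T[:3,3]=p; T=T@f['tool_from_camera']
    z=f['range_z'].astype(float); v,u=np.mgrid[:480,:640]; K=f['mtx']
    P=np.stack([(u-K[0,2])/K[0,0]*z,(v-K[1,2])/K[1,1]*z,z],-1)
    return s,f,P@T[:3,:3].T+T[:3,3],T
E
python3 - <<'E'
from h import *
s,f,P,T=wcloud('w1.png'); print(s['eef_pos'],s['orientation'],s['t'])
h=cv2.cvtColor(f['frame'],cv2.COLOR_RGB2HSV)
m=(h[...,1]>130)&(h[...,0]>8)&(h[...,0]<35)&(np.hypot(P[...,0]-.533,P[...,1]-.154)<.04)
t=m&(P[...,2]>.050); X=P[t]; print(m.sum(),t.sum(),cv2.minEnclosingCircle((X[:,:2]*1000).astype(np.float32)),X.max(0),X.min(0))
E
```

```text
[0.53311236 0.15169106 0.17852328] [-1.79924216e+02 -1.24409584e-01  1.72248345e+02] 1.5667
1947 939 ((540.2227783203125, 148.2078094482422), 25.852815628051758) [0.55946163 0.17164898 0.26524893] [0.51750716 0.1297009  0.05002354]
```

View pics/w1.png

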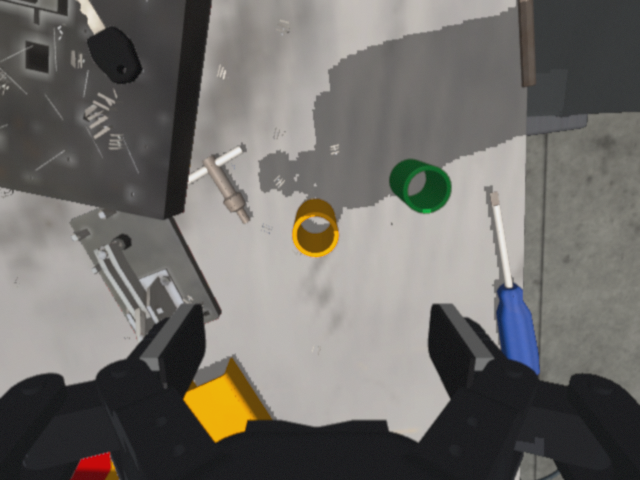

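```bash
python3 - <<'E'
from h import *
s,f,P,T=wcloud()
h=cv2.cvtColor(f['frame'],cv2.COLOR_RGB2HSV)
m=((h[...,1]>130)&(h[...,0]>8)&(h[...,0]<35)); m[:180]=0;m[270:]=0;m[:,:280]=0;m[:,360:]=0
t=m&(P[...,2]>.050)&(P[...,2]<.06); X=P[t]; print(t.sum(),cv2.minEnclosingCircle((X[:,:2]*1000).astype(np.float32)),X.max(0),X.min(0),np.median(X[:,2]))
v,u=np.nonzero(t); c,r=cv2.minEnclosingCircle(np.stack([u,v],1).astype(np.float32));print(c,r)
d=T[:3,:3]@np.linalg.inv(f['mtx'])@[c[0],c[1],1]; o=T[:3,3]; print(o+d*(.055-o[2])/d[2])
E
```

```text
754 ((534.135498046875, 154.48529052734375), 17.263479232788086) [0.55122601 0.1716166  0.0568132 ] [0.51748769 0.13728624 0.05000352] 0.05472244220672867
(314.8443298339844, 233.46282958984375) 23.634716033935547
[0.53411686 0.15369592 0.055     ]
```

Emit:
{"op": "carry_out", "data": {"commands": [{"tx":1,"ty":2.8,"tz":-25,"twist":0,"gripper":85},{"tx":1,"ty":2.8,"tz":-60,"twist":0,"gripper":85},{"tx":1,"ty":2.8,"tz":-95,"twist":0,"gripper":85},{"tx":1,"ty":2.8,"tz":-125,"twist":0,"gripper":85},{"tx":1,"ty":2.8,"tz":-145,"twist":0,"gripper":80},{"tx":1,"ty":2.8,"tz":-154,"twist":0,"gripper":65},{"tx":1,"ty":2.8,"tz":-154,"twist":0,"gripper":50},{"tx":1,"ty":2.8,"tz":-154,"twist":0,"gripper":40}]}}

```text
t: 2.33
eef_pos: [0.5341, 0.1551, 0.025]
orientation: [-179.9, -0.1, 172.0]
wrist_force: [-0.1, 0.2, 1.0]
opening: 0.0454
```

Emit:
{"op": "carry_out", "data": {"commands": [{"tx":0,"ty":0,"tz":0,"twist":0,"gripper":37},{"tx":0,"ty":0,"tz":0,"twist":0,"gripper":35},{"tx":0,"ty":0,"tz":0,"twist":0,"gripper":30},{"tx":0,"ty":0,"tz":0,"twist":0,"gripper":25},{"tx":0,"ty":0,"tz":0,"twist":0,"gripper":25}]}}

```text
t: 2.75
eef_pos: [0.5357, 0.1554, 0.0271]
orientation: [-180.0, 0.1, 172.0]
wrist_force: [-1.3, -0.0, 6.0]
opening: 0.0326
```

Emit:
{"op": "carry_out", "data": {"commands": [{"tx":0,"ty":0,"tz":10,"twist":0,"gripper":25},{"tx":0,"ty":0,"tz":40,"twist":0,"gripper":25},{"tx":-5,"ty":-20,"tz":75,"twist":0,"gripper":25},{"tx":-10,"ty":-55,"tz":100,"twist":0,"gripper":25},{"tx":-15,"ty":-95,"tz":110,"twist":0,"gripper":25},{"tx":-20,"ty":-135,"tz":110,"twist":0,"gripper":25},{"tx":-20,"ty":-135,"tz":110,"twist":0,"gripper":25}]}}

```text
t: 3.33
eef_pos: [0.5163, 0.0143, 0.1395]
orientation: [-179.8, 0.3, 171.6]
wrist_force: [0.4, -0.1, -1.6]
opening: 0.0325
```

```bash
python3 - <<'E'
from h import *
s,f,P,T=wcloud('w2.png'); print(s['eef_pos'],s['orientation'],s['wrist_force'],s['opening'])
E
```

```text
[0.51627469 0.01428856 0.13951825] [-179.80818308    0.32329751  171.6099155 ] [ 0.40901509 -0.1407704  -1.60294216] 0.0325322485206329
```

View pics/w2.png

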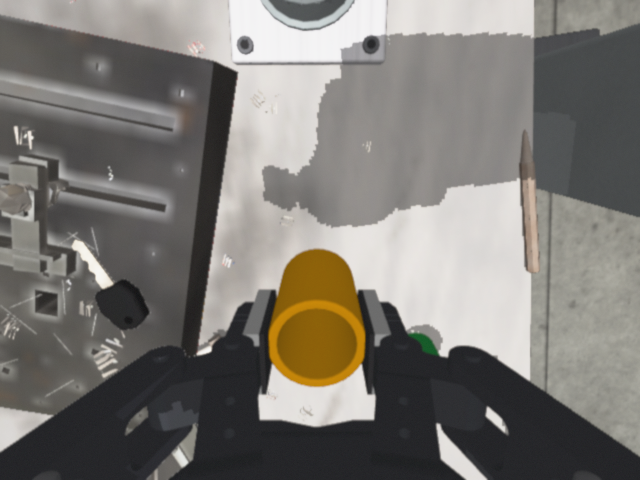

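Emit:
{"op": "carry_out", "data": {"commands": [{"tx":-3,"ty":-10,"tz":20,"twist":0,"gripper":25},{"tx":-8,"ty":-35,"tz":45,"twist":0,"gripper":25},{"tx":-12,"ty":-70,"tz":52,"twist":0,"gripper":25},{"tx":-17,"ty":-105,"tz":52,"twist":0.4,"gripper":25},{"tx":-20,"ty":-130,"tz":52,"twist":0.4,"gripper":25},{"tx":-22,"ty":-144,"tz":52,"twist":0.4,"gripper":25},{"tx":-22,"ty":-144,"tz":52,"twist":0.4,"gripper":25},{"tx":-22,"ty":-144,"tz":52,"twist":0.4,"gripper":25}]}}

```text
t: 4.05
eef_pos: [0.494, -0.1268, 0.191]
orientation: [-180.0, 0.2, 172.0]
wrist_force: [0.1, 0.5, -1.7]
opening: 0.0332
```

```bash
python3 - <<'E'
from h import *
s,f,P,T=wcloud('w3.png'); np.savez('w3.npz',P=P,T=T,im=f['frame'],K=f['mtx']);print(s['eef_pos'],s['orientation'],s['wrist_force'],s['opening'],s['t'])
r=(np.abs(P[...,2]-.026)<.003)&(np.hypot(P[...,0]-.488,P[...,1]+.22)<.035); X=P[r]; print(r.sum(),cv2.minEnclosingCircle((X[:,:2]*1000).astype(np.float32)),X.min(0),X.max(0))
p=(np.abs(P[...,2]-.012)<.004)&(np.abs(P[...,0]-.49)<.12)&(P[...,1]<-.07)&(P[...,1]>-.32);X=P[p]; print(cv2.minAreaRect((X[:,:2]*1000).astype(np.float32)))
k=(np.abs(P[...,2]-.114)<.004)&(np.hypot(P[...,0]-.498,P[...,1]+.148)<.05)&(f['frame'].max(-1)<90);X=P[k]; print(k.sum(),cv2.minAreaRect((X[:,:2]*1000).astype(np.float32)))if k.sum() else 0
E
```

```text
[ 0.49400794 -0.12676964  0.19097   ] [-179.98765884    0.23065218  171.9983364 ] [ 0.05042065  0.51633359 -1.65692817] 0.033173386625812 4.05
1373 ((488.5097961425781, -220.72300720214844), 24.4261531829834) [ 0.46443563 -0.24462028  0.02302747] [ 0.5124975  -0.19651628  0.02877894]
((532.8607788085938, -190.6292724609375), (176.41696166992188, 179.60263061523438), 81.83318328857422)
1437 ((498.3252868652344, -149.61354064941406), (45.02851104736328, 12.352611541748047), 16.35965347290039)
```

View pics/w3.png

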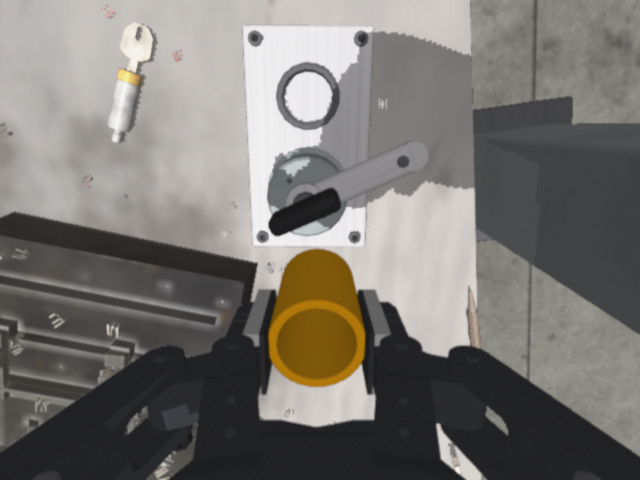

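Emit:
{"op": "carry_out", "data": {"commands": [{"tx":-1,"ty":-20,"tz":0,"twist":0,"gripper":25},{"tx":-2,"ty":-50,"tz":0,"twist":0,"gripper":25},{"tx":-4.3,"ty":-80,"tz":0,"twist":0,"gripper":25},{"tx":-4.3,"ty":-92.8,"tz":-15,"twist":0,"gripper":25},{"tx":-4.3,"ty":-92.8,"tz":-50,"twist":0,"gripper":25},{"tx":-4.3,"ty":-92.8,"tz":-85,"twist":0,"gripper":25},{"tx":-4.3,"ty":-92.8,"tz":-115,"twist":0,"gripper":25},{"tx":-4.3,"ty":-92.8,"tz":-124,"twist":0,"gripper":25}]}}

```text
t: 4.77
eef_pos: [0.4871, -0.2155, 0.0624]
orientation: [179.8, -0.2, 172.2]
wrist_force: [-1.8, 0.4, -1.6]
opening: 0.0326
```

Emit:
{"op": "carry_out", "data": {"commands": [{"tx":0,"ty":0,"tz":0,"twist":0,"gripper":25}]}}

```text
t: 4.85
eef_pos: [0.4862, -0.2134, 0.0606]
orientation: [179.7, -0.4, 172.3]
wrist_force: [-0.6, -0.8, -1.3]
opening: 0.0326
```

```bash
python3 - <<'E'
from h import *
s,f,P,T=wcloud('w4.png');print(s['eef_pos'],s['orientation'],s['wrist_force'],s['opening'],s['t'])
f=grab('scene','s4.png');P=cloud(f);h=cv2.cvtColor(f['frame'],cv2.COLOR_RGB2HSV)
big=cv2.resize(f['frame'][260:410,320:480],None,fx=4,fy=4,interpolation=2); cv2.imwrite('pics/s4c.png',big[...,::-1])
E
```

```text
[ 0.4862329  -0.21340984  0.06058034] [179.68665471  -0.39626367 172.28114374] [-0.58964117 -0.76370681 -1.32398937] 0.03256294212201254 4.85
```

View pics/s4c.png

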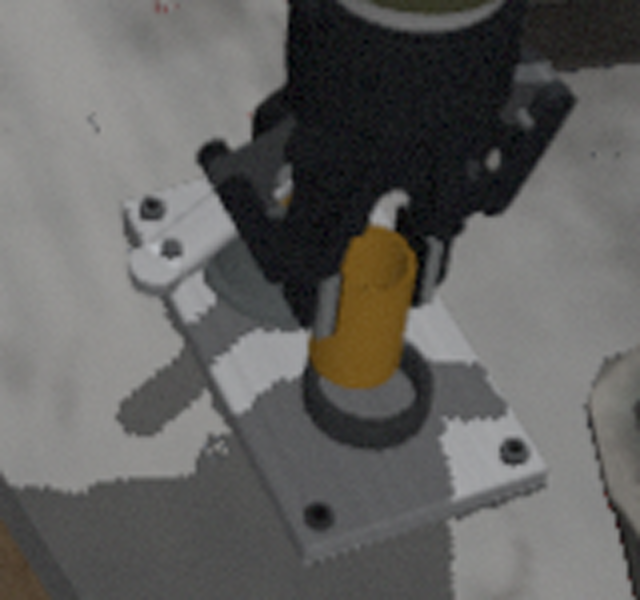

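View pics/w4.png

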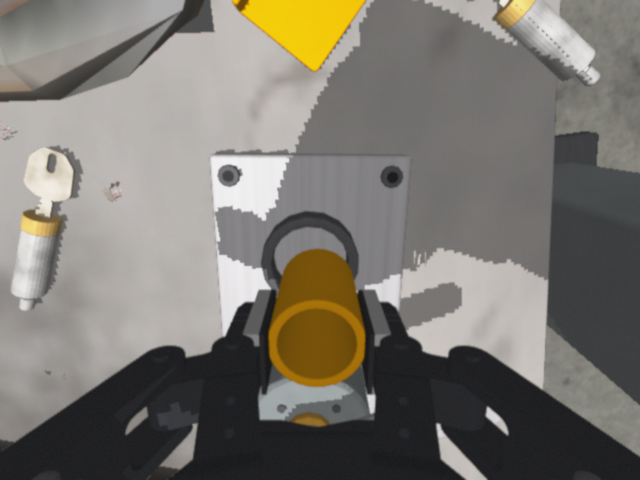

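Emit:
{"op": "carry_out", "data": {"commands": [{"tx":3.5,"ty":-6.2,"tz":0,"twist":0,"gripper":25},{"tx":3.5,"ty":-6.2,"tz":0,"twist":0,"gripper":25},{"tx":3.5,"ty":-6.2,"tz":0,"twist":0,"gripper":25},{"tx":3.5,"ty":-6.2,"tz":0,"twist":0,"gripper":25}]}}

```text
t: 5.28
eef_pos: [0.4917, -0.221, 0.0639]
orientation: [179.8, -0.1, 172.3]
wrist_force: [-1.1, -0.3, -0.7]
opening: 0.0328
```

```bash
python3 - <<'E'
from h import *
s=robot.get_state();print(s['eef_pos'],s['orientation'],s['joint_vel'])
grab('wrist');s=robot.get_state();print(s['eef_pos'],s['orientation'],s['wrist_force'])
E
```

```text
[ 0.49165885 -0.22099349  0.06393127] [ 1.79807245e+02 -1.27943322e-01  1.72271529e+02] [-0.14206163  0.20527714 -0.81631679 -0.0344096  -0.0451001  -0.02412432]
[ 0.49130741 -0.22076569  0.06360275] [ 1.79789542e+02 -1.64788046e-01  1.72272599e+02] [-0.87506714 -0.23464416 -0.71757009]
```

Emit:
{"op": "carry_out", "data": {"commands": [{"tx":-1,"ty":1,"tz":0,"twist":0,"gripper":25},{"tx":-1,"ty":1,"tz":0,"twist":0,"gripper":25},{"tx":-1,"ty":1,"tz":0,"twist":0,"gripper":25},{"tx":-1,"ty":1,"tz":0,"twist":0,"gripper":25},{"tx":-1,"ty":1,"tz":0,"twist":0,"gripper":25},{"tx":-1,"ty":1,"tz":0,"twist":0,"gripper":25}]}}

```text
t: 5.83
eef_pos: [0.4903, -0.2198, 0.0635]
orientation: [179.8, -0.2, 172.3]
wrist_force: [0.6, -0.9, -1.1]
opening: 0.0327
```

```bash
python3 - <<'E'
from h import *
s,f,P,T=wcloud('w5.png');print(s['eef_pos'],s['orientation'],s['joint_vel'])
f=grab('scene')
big=cv2.resize(f['frame'][260:410,320:480],None,fx=4,fy=4,interpolation=2); cv2.imwrite('pics/s5c.png',big[...,::-1])
E
```

```text
[ 0.49025193 -0.21977128  0.06354514] [ 1.79788039e+02 -1.71682569e-01  1.72270118e+02] [ 0.11555136  0.01074494 -0.06389048  0.0202018   0.00186394  0.05567642]
```

View pics/s5c.png

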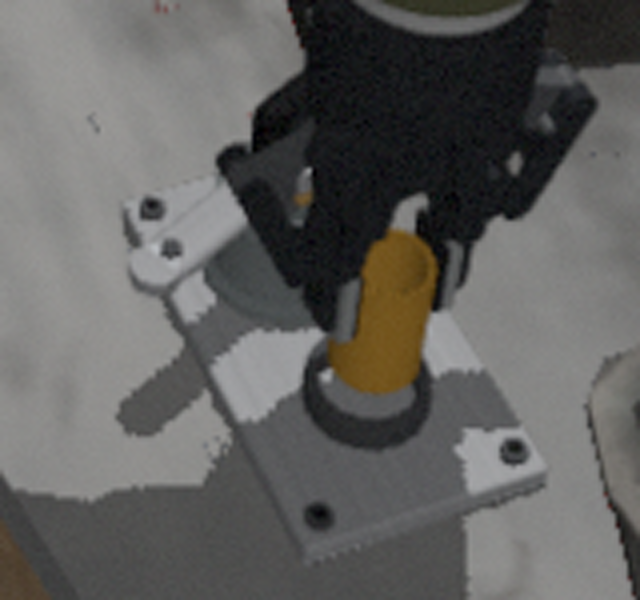

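View pics/w5.png

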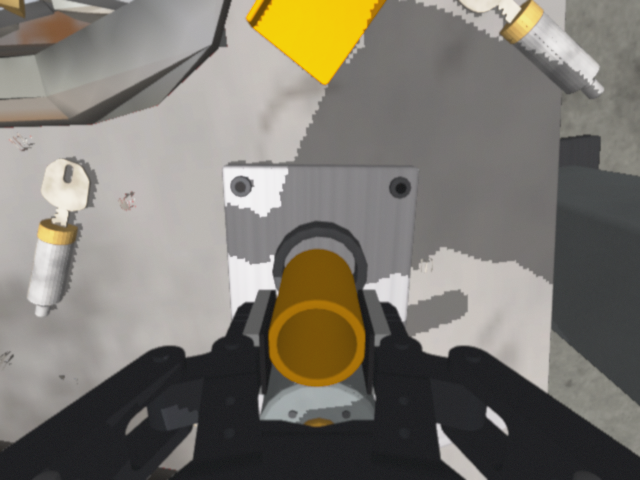

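```bash
python3 - <<'E'
from h import *
from scipy.optimize import least_squares
s,f,P,T=wcloud()
r=(np.abs(P[...,2]-.026)<.0025)&(np.hypot(P[...,0]-.488,P[...,1]+.22)<.035)&(f['frame'].max(-1)<110); X=P[r][:,:2]
print(r.sum(),X.min(0),X.max(0))
for res in [1]:
  g=lambda p: np.clip(np.hypot(*(X-p).T)-.0245,0,None)+np.clip(.019-np.hypot(*(X-p).T),0,None)
  print(least_squares(g,[.488,-.22],loss='soft_l1',f_scale=.0005).x)
h=cv2.cvtColor(f['frame'],cv2.COLOR_RGB2HSV)
m=(h[...,1]>130)&(h[...,0]>8)&(h[...,0]<35); m[:240]=0; m[400:]=0; m[:,:260]=0;m[:,375:]=0
Q=P[m]; Q=Q[(Q[:,2]>.03)&(Q[:,2]<.1)]
for lo in np.arange(.035,.095,.006):
  q=Q[(Q[:,2]>=lo)&(Q[:,2]<lo+.006)]
  if len(q)>20:
    o=least_squares(lambda p: np.hypot(*(q[:,:2]-p).T)-.017,[.49,-.22],loss='soft_l1',f_scale=.0005).x; print(round(lo,3),len(q),o,(q[:,0].min()+q[:,0].max())/2,q[:,2].min())
E
```

```text
1651 [ 0.46397945 -0.24513442] [ 0.51189304 -0.20820219]
[ 0.48845179 -0.2205854 ]
0.035 144 [ 0.48961424 -0.22097053] 0.49346302947086373 0.03737016389275383
0.041 465 [ 0.48965214 -0.22122498] 0.49326792333377556 0.04101563219593832
0.047 580 [ 0.48841626 -0.2228712 ] 0.4916086259094823 0.04700273555449383
0.053 674 [ 0.488192  -0.2231457] 0.48874070576637824 0.05300130970882849
0.059 814 [ 0.4907716  -0.22366528] 0.4888706993498994 0.05902061753029647
0.065 980 [ 0.48985512 -0.2238524 ] 0.4894093530750053 0.06500453204093565
0.071 1098 [ 0.48903081 -0.22370297] 0.48938520606742714 0.07100030458969825
0.077 1270 [ 0.48920811 -0.22381817] 0.48948457398916134 0.07700691725429806
0.083 1481 [ 0.48945505 -0.22392798] 0.490503997922366 0.08301179692754186
0.089 3098 [ 0.49015498 -0.22120332] 0.49016457033036487 0.08900265443136612
```

Emit:
{"op": "carry_out", "data": {"commands": [{"tx":-1.2,"ty":0.6,"tz":0,"twist":-0.2,"gripper":25},{"tx":-1.2,"ty":0.6,"tz":-3,"twist":-0.2,"gripper":25},{"tx":-1.2,"ty":0.6,"tz":-6,"twist":-0.2,"gripper":25},{"tx":-1.2,"ty":0.6,"tz":-9,"twist":-0.2,"gripper":25},{"tx":-1.2,"ty":0.6,"tz":-11,"twist":-0.2,"gripper":25},{"tx":-1.2,"ty":0.6,"tz":-12,"twist":-0.2,"gripper":25},{"tx":-1.2,"ty":0.6,"tz":-13,"twist":-0.2,"gripper":25},{"tx":-1.2,"ty":0.6,"tz":-13,"twist":-0.2,"gripper":25}]}}

```text
t: 6.65
eef_pos: [0.489, -0.2191, 0.0503]
orientation: [179.8, -0.2, 172.1]
wrist_force: [0.6, 0.1, -1.3]
opening: 0.0328
```

Emit:
{"op": "carry_out", "data": {"commands": [{"tx":0,"ty":0,"tz":-1,"twist":0,"gripper":25},{"tx":0,"ty":0,"tz":-2,"twist":0,"gripper":25},{"tx":0,"ty":0,"tz":-3,"twist":0,"gripper":25},{"tx":0,"ty":0,"tz":-4,"twist":0,"gripper":25},{"tx":0,"ty":0,"tz":-5,"twist":0,"gripper":25},{"tx":0,"ty":0,"tz":-5,"twist":0,"gripper":25}]}}

```text
t: 7.15
eef_pos: [0.4889, -0.219, 0.0451]
orientation: [179.8, -0.2, 172.1]
wrist_force: [-0.1, -0.0, -1.5]
opening: 0.0329
```

Inserted freely so far; continuing down to the floor.

Emit:
{"op": "carry_out", "data": {"commands": [{"tx":0,"ty":0,"tz":-1,"twist":0,"gripper":25},{"tx":0,"ty":0,"tz":-2,"twist":0,"gripper":25},{"tx":0,"ty":0,"tz":-3,"twist":0,"gripper":25},{"tx":0,"ty":0,"tz":-4,"twist":0,"gripper":25},{"tx":0,"ty":0,"tz":-5,"twist":0,"gripper":25},{"tx":0,"ty":0,"tz":-5,"twist":0,"gripper":25}]}}

```text
t: 7.65
eef_pos: [0.4887, -0.2189, 0.0398]
orientation: [179.8, -0.2, 172.1]
wrist_force: [0.6, 0.7, -1.6]
opening: 0.0327
```

Emit:
{"op": "carry_out", "data": {"commands": [{"tx":0,"ty":0,"tz":-0.7,"twist":0,"gripper":25},{"tx":0,"ty":0,"tz":-1,"twist":0,"gripper":25}]}}

```text
t: 7.82
eef_pos: [0.4888, -0.219, 0.0391]
orientation: [179.8, -0.2, 172.1]
wrist_force: [-0.2, -0.1, 4.7]
opening: 0.0324
```

Emit:
{"op": "carry_out", "data": {"commands": [{"tx":0,"ty":0,"tz":-0.4,"twist":0,"gripper":33},{"tx":0,"ty":0,"tz":-0.4,"twist":0,"gripper":38},{"tx":0,"ty":0,"tz":-0.4,"twist":0,"gripper":44},{"tx":0,"ty":0,"tz":-0.4,"twist":0,"gripper":52},{"tx":0,"ty":0,"tz":-0.4,"twist":0,"gripper":55},{"tx":0,"ty":0,"tz":0,"twist":0,"gripper":55}]}}

```text
t: 8.32
eef_pos: [0.4888, -0.219, 0.0391]
orientation: [179.8, -0.2, 172.1]
wrist_force: [0.1, -0.9, -0.1]
opening: 0.0547
```

Emit:
{"op": "carry_out", "data": {"commands": [{"tx":0,"ty":0,"tz":10,"twist":0,"gripper":55},{"tx":0,"ty":0,"tz":40,"twist":0,"gripper":55},{"tx":0,"ty":0,"tz":80,"twist":0,"gripper":55},{"tx":0,"ty":0,"tz":120,"twist":0,"gripper":55},{"tx":0,"ty":0,"tz":150,"twist":0,"gripper":55},{"tx":0,"ty":30,"tz":160,"twist":-7,"gripper":50},{"tx":5,"ty":60,"tz":160,"twist":-14,"gripper":45},{"tx":8,"ty":60,"tz":160,"twist":-21,"gripper":40}]}}

```text
t: 8.98
eef_pos: [0.497, -0.1555, 0.2015]
orientation: [179.7, -0.1, 150.9]
wrist_force: [-0.9, -0.1, -1.0]
opening: 0.0403
```

```bash
python3 - <<'E'
from h import *
s,f,P,T=wcloud('w6.png');print(s['eef_pos'],s['orientation'],s['wrist_force'],s['opening'],s['t'])
h=cv2.cvtColor(f['frame'],cv2.COLOR_RGB2HSV)
m=(h[...,1]>130)&(h[...,0]>8)&(h[...,0]<35)&(np.hypot(P[...,0]-.489,P[...,1]+.22)<.04)
Q=P[m];print(m.sum(),np.percentile(Q[:,2],[1,50,90,99])); X=Q[(Q[:,2]>.063)&(Q[:,2]<.072)];print(cv2.minEnclosingCircle((X[:,:2]*1000).astype(np.float32)),np.median(X[:,2]))
k=(np.abs(P[...,2]-.114)<.004)&(np.hypot(P[...,0]-.498,P[...,1]+.148)<.05)&(f['frame'].max(-1)<90);X=P[k]; print(k.sum(),cv2.minAreaRect((X[:,:2]*1000).astype(np.float32)),np.median(X[:,2]))
E
```

```text
[ 0.49695662 -0.15547833  0.20154179] [ 1.79658073e+02 -1.13920686e-01  1.50889938e+02] [-0.87492662 -0.07947787 -1.0192091 ] 0.04025388881418283 8.9833
1164 [0.02100593 0.06623636 0.06757471 0.06873707]
((488.19317626953125, -219.7572479248047), 17.194480895996094) 0.06679283988529
1182 ((498.4275817871094, -149.912109375), (45.38097381591797, 11.609247207641602), 15.729043006896973) 0.11448123058179356
```

View pics/w6.png

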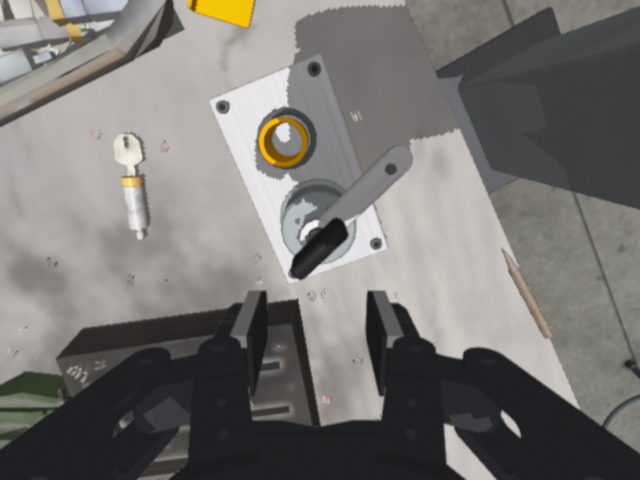

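Emit:
{"op": "carry_out", "data": {"commands": [{"tx":2,"ty":7,"tz":-10,"twist":-7,"gripper":40},{"tx":2,"ty":7,"tz":-20,"twist":-14,"gripper":40},{"tx":2,"ty":7,"tz":-30,"twist":-21,"gripper":40},{"tx":2,"ty":7,"tz":-40,"twist":-28,"gripper":40},{"tx":2,"ty":7,"tz":-50,"twist":-35,"gripper":40},{"tx":2,"ty":7,"tz":-55,"twist":-42,"gripper":40},{"tx":2,"ty":7,"tz":-60,"twist":-44.7,"gripper":40},{"tx":2,"ty":7,"tz":-60,"twist":-44.7,"gripper":40}]}}

```text
t: 9.7
eef_pos: [0.4987, -0.1503, 0.1401]
orientation: [179.8, -0.1, 105.9]
wrist_force: [0.0, -0.1, 0.2]
opening: 0.04
```

Emit:
{"op": "carry_out", "data": {"commands": [{"tx":0,"ty":0,"tz":-10,"twist":0,"gripper":40},{"tx":0,"ty":0,"tz":-10,"twist":0,"gripper":40}]}}

```text
t: 9.87
eef_pos: [0.498, -0.1503, 0.1288]
orientation: [179.9, -0.2, 106.1]
wrist_force: [0.1, 0.5, -1.1]
opening: 0.0397
```

Emit:
{"op": "carry_out", "data": {"commands": [{"tx":1,"ty":2,"tz":-8,"twist":0,"gripper":40},{"tx":1,"ty":2,"tz":-18,"twist":0,"gripper":40},{"tx":1,"ty":2,"tz":-28,"twist":0,"gripper":40},{"tx":1,"ty":2,"tz":-36,"twist":0,"gripper":40},{"tx":1,"ty":2,"tz":-40,"twist":0,"gripper":40},{"tx":1,"ty":2,"tz":-42,"twist":0,"gripper":40},{"tx":1,"ty":2,"tz":-42,"twist":0,"gripper":40},{"tx":1,"ty":2,"tz":-42,"twist":0,"gripper":40}]}}

```text
t: 10.53
eef_pos: [0.4991, -0.1484, 0.0869]
orientation: [179.9, -0.2, 106.1]
wrist_force: [-0.1, -0.2, 0.5]
opening: 0.04
```

```bash
python3 - <<'E'
from h import *
s,f,P,T=wcloud('w7.png');print(s['eef_pos'],s['orientation'],s['wrist_force'],s['opening'],s['t'])
E
```

```text
[ 0.49914916 -0.14838051  0.08694316] [179.8886022   -0.1954964  106.05669973] [-0.09207128 -0.18380712  0.54067016] 0.039952630269814944 10.5333
```

View pics/w7.png

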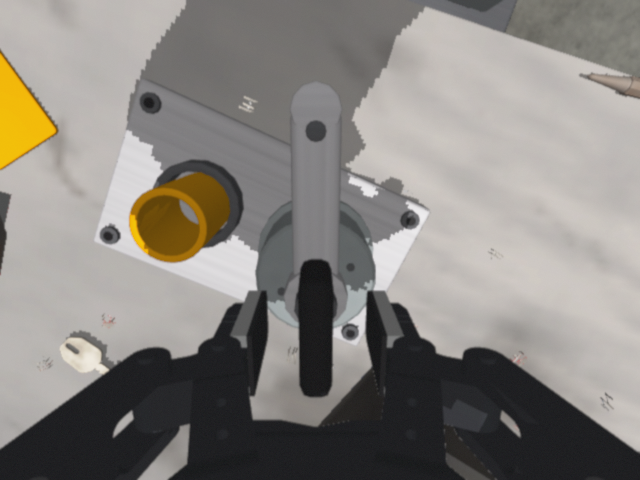

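Emit:
{"op": "carry_out", "data": {"commands": [{"tx":0,"ty":0,"tz":0,"twist":0,"gripper":28},{"tx":0,"ty":0,"tz":0,"twist":0,"gripper":18},{"tx":0,"ty":0,"tz":0,"twist":0,"gripper":13},{"tx":0,"ty":0,"tz":0,"twist":0,"gripper":9},{"tx":0,"ty":0,"tz":0,"twist":0,"gripper":5},{"tx":0,"ty":0,"tz":0,"twist":0,"gripper":5}]}}

```text
t: 11.08
eef_pos: [0.4999, -0.1487, 0.0884]
orientation: [179.8, -0.1, 106.1]
wrist_force: [-0.5, -0.4, 6.6]
opening: 0.0108
```

Emit:
{"op": "carry_out", "data": {"commands": [{"tx":0,"ty":0,"tz":2,"twist":0,"gripper":5},{"tx":0,"ty":0,"tz":4,"twist":0,"gripper":5},{"tx":0,"ty":0,"tz":6,"twist":0,"gripper":5},{"tx":0,"ty":0,"tz":8,"twist":0,"gripper":5},{"tx":0,"ty":0,"tz":9.5,"twist":0,"gripper":5},{"tx":0,"ty":0,"tz":9.5,"twist":0,"gripper":5}]}}

```text
t: 11.58
eef_pos: [0.4997, -0.1486, 0.0977]
orientation: [179.8, -0.1, 106.1]
wrist_force: [1.2, -0.7, -10.5]
opening: 0.0111
```

```bash
python3 - <<'E'
from h import *
s=robot.get_state();print(s['eef_pos'],s['orientation'],s['wrist_force'],s['wrist_torque'])
f=grab('top');P=cloud(f)
k=(P[...,2]>.08)&(P[...,2]<.1)&(np.hypot(P[...,0]-.43,P[...,1]+.17)<.04); a=(P[...,2]>.072)&k
k=(P[...,2]>.07)&(P[...,2]<.1)&(np.hypot(P[...,0]-.43,P[...,1]+.17)<.02);print(k.sum(),np.median(P[k][:,2]))
E
```

```text
[ 0.49969251 -0.14860261  0.09765475] [ 1.79821194e+02 -1.34622808e-01  1.06061746e+02] [  1.21947173  -0.65085921 -10.48662197] [-0.27000507 -0.55261125  0.01060839]
112 0.08684281464874291
```

Emit:
{"op": "carry_out", "data": {"commands": [{"tx":0,"ty":0,"tz":0,"twist":2,"gripper":5},{"tx":0,"ty":0,"tz":0,"twist":5,"gripper":5},{"tx":0,"ty":0,"tz":0,"twist":9,"gripper":5},{"tx":0,"ty":0,"tz":0,"twist":13,"gripper":5},{"tx":0,"ty":0,"tz":0,"twist":17,"gripper":5},{"tx":0,"ty":0,"tz":0,"twist":20,"gripper":5}]}}

```text
t: 12.13
eef_pos: [0.4995, -0.1483, 0.0975]
orientation: [179.8, -0.2, 126.3]
wrist_force: [2.1, 0.1, -10.7]
opening: 0.011
```

Emit:
{"op": "carry_out", "data": {"commands": [{"tx":0,"ty":0,"tz":0,"twist":4,"gripper":5},{"tx":0,"ty":0,"tz":0,"twist":8,"gripper":5},{"tx":0,"ty":0,"tz":0,"twist":12,"gripper":5},{"tx":0,"ty":0,"tz":0,"twist":16,"gripper":5},{"tx":0,"ty":0,"tz":0,"twist":20,"gripper":5},{"tx":0,"ty":0,"tz":0,"twist":20,"gripper":5}]}}

```text
t: 12.63
eef_pos: [0.4993, -0.1481, 0.0973]
orientation: [179.8, -0.2, 146.4]
wrist_force: [2.3, -0.2, -10.1]
opening: 0.0109
```

```bash
cat > k.py <<'E'
from h import *
def knob(save=None):
    s=robot.get_state();print(s['eef_pos'],s['orientation'],s['wrist_force'],s['wrist_torque'][2],s['opening'],s['t'])
    f=grab('top');P=cloud(f); rr=np.hypot(P[...,0]-.499,P[...,1]+.1475)
    gr=f['frame'].astype(int); lo=(gr.max(-1)-gr.min(-1)<40)
    k=(P[...,2]>.072)&(P[...,2]<.095)&(rr>.045)&(rr<.086)&lo&(gr.max(-1)>70); X=P[k]
    if k.sum()<10: print('arm not seen',k.sum());return
    c=np.median(X,0); print('arm n',k.sum(),'z',c[2],'dir',np.degrees(np.arctan2(X[:,1].mean()+.148,X[:,0].mean()-.499)))
    d=cv2.fitLine(X[:,:2].astype(np.float32),2,0,.01,.01).ravel(); print('fit',np.degrees(np.arctan2(d[1],d[0])))
    if save: cv2.imwrite('pics/'+save,cv2.resize(f['frame'][170:280,370:500],None,fx=4,fy=4,interpolation=2)[...,::-1])
E
python3 - <<'E'
from k import *
knob('k1.png')
E
```

```text
[ 0.49928286 -0.14805723  0.0972528 ] [179.79851355  -0.21426646 146.35852858] [  2.25729387  -0.22296504 -10.08410836] -0.013524657294468011 0.010852440017107747 12.6333
arm n 26 z 0.08545869058526032 dir -128.56340959359906
fit -35.377834
```

View pics/k1.png

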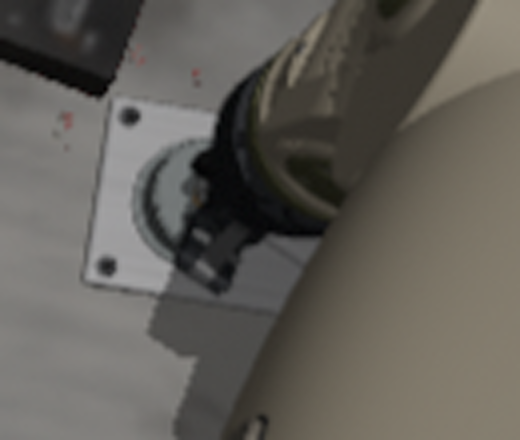

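Emit:
{"op": "carry_out", "data": {"commands": [{"tx":0,"ty":0,"tz":-0.7,"twist":0,"gripper":5},{"tx":0,"ty":0,"tz":-1.2,"twist":0,"gripper":5},{"tx":0,"ty":0,"tz":-1.6,"twist":0,"gripper":5},{"tx":0,"ty":0,"tz":-1.6,"twist":0,"gripper":5}]}}

```text
t: 13.02
eef_pos: [0.4993, -0.1481, 0.0961]
orientation: [179.8, -0.2, 146.1]
wrist_force: [0.0, 0.3, -4.9]
opening: 0.0105
```

Emit:
{"op": "carry_out", "data": {"commands": [{"tx":0,"ty":0,"tz":0,"twist":2.5,"gripper":5},{"tx":0,"ty":0,"tz":0,"twist":2.5,"gripper":5}]}}

```text
t: 13.18
eef_pos: [0.4993, -0.148, 0.0962]
orientation: [179.8, -0.2, 148.7]
wrist_force: [-0.1, 0.1, -6.5]
opening: 0.011
```

Emit:
{"op": "carry_out", "data": {"commands": [{"tx":0,"ty":0,"tz":0,"twist":2.5,"gripper":5},{"tx":0,"ty":0,"tz":0,"twist":2.5,"gripper":5}]}}

```text
t: 13.35
eef_pos: [0.4992, -0.148, 0.0961]
orientation: [179.8, -0.2, 151.2]
wrist_force: [1.3, 0.0, -8.0]
opening: 0.0108
```

Emit:
{"op": "carry_out", "data": {"commands": [{"tx":0,"ty":0,"tz":-0.6,"twist":0,"gripper":5},{"tx":0,"ty":0,"tz":-0.6,"twist":0,"gripper":5},{"tx":0,"ty":0,"tz":-0.6,"twist":0,"gripper":5}]}}

```text
t: 13.6
eef_pos: [0.4992, -0.148, 0.0956]
orientation: [179.8, -0.2, 151.1]
wrist_force: [0.3, -0.2, -6.6]
opening: 0.011
```

Emit:
{"op": "carry_out", "data": {"commands": [{"tx":0,"ty":0,"tz":-0.6,"twist":0,"gripper":5},{"tx":0,"ty":0,"tz":-0.6,"twist":0,"gripper":5},{"tx":0,"ty":0,"tz":-0.6,"twist":0,"gripper":5}]}}

```text
t: 13.85
eef_pos: [0.4992, -0.1479, 0.0946]
orientation: [179.8, -0.2, 151.1]
wrist_force: [2.2, 0.6, -9.9]
opening: 0.0109
```

Emit:
{"op": "carry_out", "data": {"commands": [{"tx":0,"ty":0,"tz":-0.6,"twist":0,"gripper":5},{"tx":0,"ty":0,"tz":-0.6,"twist":0,"gripper":5},{"tx":0,"ty":0,"tz":-0.6,"twist":0,"gripper":5},{"tx":0,"ty":0,"tz":-0.6,"twist":0,"gripper":5}]}}

```text
t: 14.18
eef_pos: [0.4991, -0.1478, 0.0936]
orientation: [179.8, -0.2, 151.1]
wrist_force: [1.8, -0.2, -11.8]
opening: 0.0109
```

```bash
cat > kw.py <<'E'
from h import *
def kw(save=None):
    s,f,P,T=wcloud(save);print(s['eef_pos'],s['orientation'][2],s['wrist_force'],s['wrist_torque'][2],s['opening'],s['t'])
    gr=f['frame'].astype(int); rr=np.hypot(P[...,0]-.4985,P[...,1]+.1495)
    k=(P[...,2]>.07)&(P[...,2]<.095)&(rr>.05)&(rr<.086)&(gr.max(-1)-gr.min(-1)<40)&(gr.max(-1)>60)
    X=P[k]
    if k.sum()<50: print('n',k.sum()); return
    d=X[:,:2].mean(0)-[.4985,-.1495]; a=np.degrees(np.arctan2(d[1],d[0]))
    print('arm n',k.sum(),'z',np.median(X[:,2]),'dir',a,'turn',np.radians(a+180-13.2))
E
python3 -c "
from kw import *
kw('w8.png')"
```

```text
[ 0.4990922  -0.14783903  0.09359548] 151.1289395139135 [  1.75867588  -0.19672459 -11.82136525] 0.14987607148978524 0.010933007817410923 14.1833
arm n 4684 z 0.08211470068938419 dir -118.6747665648893 turn 0.8399437767335426
```

View pics/w8.png

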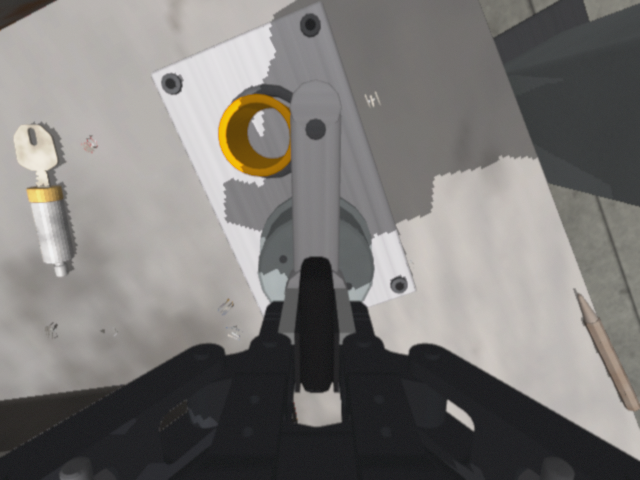

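Emit:
{"op": "carry_out", "data": {"commands": [{"tx":0,"ty":0,"tz":0,"twist":1,"gripper":5},{"tx":0,"ty":0,"tz":0,"twist":2,"gripper":5},{"tx":0,"ty":0,"tz":0,"twist":2,"gripper":5}]}}

```text
t: 14.48
eef_pos: [0.4992, -0.148, 0.0937]
orientation: [179.8, -0.2, 153.2]
wrist_force: [1.2, -0.9, -9.4]
opening: 0.0109
```

```bash
python3 -c "
from kw import *
kw()"
```

```text
[ 0.49916572 -0.14795007  0.09369885] 153.1862439956551 [ 1.23672321 -0.9330924  -9.39096166] 0.04108076851013425 0.010901020476961227 14.4833
arm n 4693 z 0.08223035447992558 dir -116.70992049997395 turn 0.8742368098611697
```

Emit:
{"op": "carry_out", "data": {"commands": [{"tx":0,"ty":0,"tz":-1,"twist":0,"gripper":5},{"tx":0,"ty":0,"tz":-2,"twist":0,"gripper":5},{"tx":0,"ty":0,"tz":-2,"twist":0,"gripper":5}]}}

```text
t: 14.78
eef_pos: [0.4992, -0.148, 0.0918]
orientation: [179.8, -0.2, 153.1]
wrist_force: [1.5, -0.6, -8.5]
opening: 0.0111
```

Emit:
{"op": "carry_out", "data": {"commands": [{"tx":0,"ty":0,"tz":-1,"twist":0,"gripper":5},{"tx":0,"ty":0,"tz":-2,"twist":0,"gripper":5},{"tx":0,"ty":0,"tz":-2.5,"twist":0,"gripper":5},{"tx":0,"ty":0,"tz":-2.5,"twist":0,"gripper":5}]}}

```text
t: 15.12
eef_pos: [0.4992, -0.148, 0.0892]
orientation: [179.8, -0.2, 153.1]
wrist_force: [0.8, -0.3, -7.9]
opening: 0.0109
```

```bash
python3 -c "
from kw import *
kw()"
```

```text
[ 0.49918931 -0.1479602   0.08918805] 153.13145049939587 [ 0.84045188 -0.31301254 -7.93899266] 0.038262970866496764 0.010915148977669178 15.1167
arm n 4691 z 0.07771197049050538 dir -116.74601149612103 turn 0.8736069031480785
```

Emit:
{"op": "carry_out", "data": {"commands": [{"tx":0,"ty":0,"tz":-0.4,"twist":0,"gripper":10},{"tx":0,"ty":0,"tz":-0.4,"twist":0,"gripper":14},{"tx":0,"ty":0,"tz":-0.4,"twist":0,"gripper":20},{"tx":0,"ty":0,"tz":0,"twist":0,"gripper":30},{"tx":0,"ty":0,"tz":0,"twist":0,"gripper":38},{"tx":0,"ty":0,"tz":0,"twist":0,"gripper":40}]}}

```text
t: 15.67
eef_pos: [0.4995, -0.1481, 0.0897]
orientation: [179.8, -0.2, 153.1]
wrist_force: [-0.8, 0.6, -0.4]
opening: 0.0401
```

Emit:
{"op": "carry_out", "data": {"commands": [{"tx":0,"ty":0,"tz":5,"twist":0,"gripper":40},{"tx":0,"ty":0,"tz":20,"twist":0,"gripper":40},{"tx":0,"ty":0,"tz":50,"twist":0,"gripper":40},{"tx":0,"ty":0,"tz":80,"twist":0,"gripper":40},{"tx":0,"ty":0,"tz":100,"twist":0,"gripper":40},{"tx":0,"ty":0,"tz":100,"twist":0,"gripper":40}]}}

```text
t: 16.17
eef_pos: [0.5021, -0.1493, 0.1951]
orientation: [179.8, 0.3, 153.1]
wrist_force: [0.2, 0.5, 1.0]
opening: 0.04
```

```bash
python3 -c "
from kw import *
kw('w9.png')
s,f,P,T=wcloud()
h=cv2.cvtColor(f['frame'],cv2.COLOR_RGB2HSV)
m=(h[...,1]>130)&(h[...,0]>8)&(h[...,0]<35)&(np.hypot(P[...,0]-.489,P[...,1]+.22)<.04)&(P[...,2]>.06)&(P[...,2]<.075)
Q=P[m];print(m.sum(),np.median(Q[:,2]))
k=(P[...,2]>.108)&(P[...,2]<.13)&(np.hypot(P[...,0]-.498,P[...,1]+.148)<.04)&(f['frame'].max(-1)<90);print(k.sum(),np.median(P[k][:,2]),cv2.minAreaRect((P[k][:,:2]*1000).astype(np.float32)))
"
```

```text
[ 0.50208026 -0.14931208  0.19508024] 153.1334893040222 [0.16088024 0.50490243 0.98813431] 0.057133780632533625 0.03997738105346127 16.1667
arm n 1823 z 0.07691627348532909 dir -113.54987919106404 turn 0.9293899352006788
685 0.06678396989959096
1309 0.11456873506183629 ((498.2489929199219, -150.110107421875), (44.38538360595703, 11.64177131652832), 63.108848571777344)
```

View pics/w9.png

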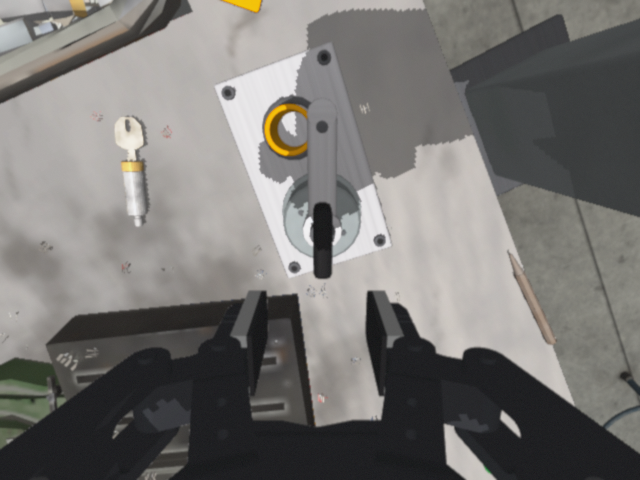

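The image shows the keeper arm over the sleeve's edge (about (320,120)), and the knob top is back at its home height. The sleeve is seated at (289,130). The gripper is clear.

Emit:
{"op": "carry_out", "data": {"commands": [{"tx":0,"ty":0,"tz":10,"twist":0,"gripper":40},{"tx":0,"ty":0,"tz":10,"twist":0,"gripper":40},{"tx":0,"ty":0,"tz":10,"twist":0,"gripper":40}]}}

```text
t: 16.52
eef_pos: [0.5001, -0.1485, 0.2008]
orientation: [179.8, -0.0, 153.1]
wrist_force: [-0.1, -0.8, 0.4]
opening: 0.0398
```

```bash
python3 -c "
from kw import *
kw(); print(robot.hand_in())"
```

```text
[ 0.50012112 -0.14846004  0.20078006] 153.12577089781772 [-0.1446403  -0.84996851  0.39490583] -0.0539464477380177 0.039800632440089245 16.5167
arm n 1757 z 0.0768772723737331 dir -113.83469862984062 turn 0.9244188982203451
the job is handed in; nothing more can be done
None
```

I stood the amber sleeve (not the green look-alike) in the nest. Then I lifted the knob about 9 mm, turned it to about 0.75 rad and felt downward with small steps. The pin found the notch at about 0.84–0.87 rad; I lowered it home, opened the gripper and backed off. I handed the job in at about 16.5 s; it reported no verdict.

- **Sleeve:** last measured with its top at 66.8 mm (67 expected for fully home). The reading at the nest floor was about 6 N.
- **Knob:** after release its top was at 114.6 mm, the same as its start height (114.5), and the keeper arm's top was at 76.9 mm (77 when home). The highest wrist force I read while working the knob was about 12 N.
- **Gripper:** clear of everything, with wrist force near zero.
- **Disagreement:** the turn angle came out between about 0.87 rad (bar and tool angle) and 0.92–0.93 rad (arm seen from further away). Both are inside the allowed 0.8–1.6 rad. At this angle the keeper arm covers only the edge of the sleeve; it would be square over the nest at 1.2 rad.
- **Land height:** the force readings while lowering onto the land were not clear, between about −5 and −10 N. I took it as the notch because the knob then sank freely all the way to home.

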